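Stand the knocked-over pasta stamps back on their feet

TASK

Two metal-footed pasta stamps, a square one and a longer oblong one, have been knocked over on the pasta table. With the fingertips, gently push each one so that it tips back up and stands upright on its foot, handle to the top, close to where it lies now. Only push: do not grip or lift the stamps, and leave the bowl, the tub, the ring cutter and the small round stamp as they are.

Things in the scene. Friction and masses are not known exactly. Their poses are not given: they have to be found in the camera images.
- square_stamp: Square pasta stamp, 0.36 to 0.59 kg: metal foot 76 x 76 mm (y, z), 26 mm deep (x 0 to 26), plus wooden handle. Origin: centre of the foot's cutting face, which belongs on the table; x runs up the handle. Knocked over it lies on a side: x level, any heading, origin 38 mm and foot's upper edge 76 mm high. Standing: x up, origin at table height. Tipped some 26 degrees towards its cutting face, it falls on upright.
- square_stamp_end (a point): End of the square stamp's round wooden handle, on the centre line, 108 mm from the origin. The handle starts at the foot (x = 26), is 16 mm across there up to x = 60 and 27 mm near its end. Centre of mass: about 18 mm from the cutting face, inside the foot. Table friction about 0.55 to 0.75.
- long_stamp: Oblong pasta stamp, 0.41 to 0.68 kg: metal foot 104 x 70 mm (y, z), 26 mm deep (x 0 to 26), plus wooden handle. Origin: centre of the foot's cutting face, which belongs on the table; x runs up the handle. Knocked over it lies on a long side: x level, any heading, origin 35 mm and foot's upper edge 70 mm high. Standing: x up, origin at table height. Tipped some 27 degrees towards its cutting face, it falls on upright.
- long_stamp_end (a point): End of the oblong stamp's round wooden handle, on the centre line, 108 mm from the origin. The handle starts at the foot (x = 26), is 16 mm across there up to x = 60 and 27 mm near its end. Centre of mass: about 18 mm from the cutting face, inside the foot. Table friction about 0.55 to 0.75.
- bowl: Bystander: steel mixing bowl, 150 mm across the rim, 60 mm high, standing beyond the stamps. Origin: centre of its underside.
- tub: Bystander: low white plastic tub, 90 mm across, 45 mm high, to the left. Origin: centre of its underside.
- ring_cutter: Bystander: round steel ring cutter, 76 mm across, 45 mm high, standing on the table to the right. Origin: centre of its underside.
- round_stamp: Bystander: small all-wood round stamp, 48 mm across the foot, 92 mm high, already upright, beyond the stamps to the right. Origin: centre of its underside.
There are look-alikes about, which are no part of the job. Leave any pink look-alike of the long_stamp alone. What is shaped like the square_stamp but blue is not meant.

How it is judged:
At the end, for the whole second after the job is handed in: Both stamps stand upright on their feet on the table (handle within 0.08 rad of vertical, foot within 6 mm of table height), at rest, each foot's origin within 150 mm of where it started; the four bystanders are within 20 mm of where they were (angle between each of square_stamp, long_stamp's own x axis and vertical below 0.08 rad and height (world z) of square_stamp between -0.006 and 0.006 m and distance of each of square_stamp, long_stamp from where it was at the start of the episode below 0.15 m and linear speed of each of square_stamp, long_stamp below 0.01 m/s and angular speed of each of square_stamp, long_stamp below 0.1 rad/s and height (world z) of long_stamp between -0.006 and 0.006 m and distance of each of bowl, tub, ring_cutter, round_stamp from where it was at the start of the episode below 0.02 m); the robot touches nothing.
It fails at once if a stamp is lifted: the centre of its cutting face rises 10 mm above its lying height (height (world z) of square_stamp above 0.048 m or height (world z) of long_stamp above 0.045 m).
It fails at once if a stamp is gripped or pushed roughly (more than 30 N from the fingers) (contact force between the fingers and square_stamp above 30 N or contact force between the fingers and long_stamp above 30 N).
It fails at once if a bystander is shoved more than 20 mm or tipped (distance of any of bowl, tub, ring_cutter, round_stamp from where it was at the start of the episode above 0.02 m or angle between any of bowl, tub, ring_cutter, round_stamp's own z axis and vertical above 0.3 rad).
It also fails if it takes over 69 s, if anything falls off the work surface, if the arm or the gripper's body presses on something with over 40 N, if the wrist force passes 120 N, or if a joint passes its speed limit or range.

ROBOT

A 6-joint arm with a two-finger parallel gripper is mounted at the origin on the work surface. World frame = base frame: x ahead of the robot, y to its left, z up, the work surface at z = 0. Lengths are in m, angles in rad, forces in N, time in s.
With the tool pointing down it reaches from about 0.275 to 0.875 m from the base axis. Payload 12.5 kg.
Tool frame: the origin (TCP) lies at the very end of the fingers, on their centre line; the grasp point (between the pads) lies 19 mm behind it; x points along the fingers, y is the direction in which the jaws open and shut, and the axes are right-handed (so a half turn about x gives the same grasp; the last joint's range is limited). The gripper opens to 85 mm and grips with 20 to 120 N. Pads are 22 mm wide; open, the fingers measure 114 mm over their backs; the gripper's body (76 mm by 85 mm) begins 54 mm behind the grasp point. The pads swing forward as they close: fully open they stand 13 mm farther back than shut.
Start: joints at [-1.388, 0.351, 1.652, -0, 1.139, -0.085], TCP at [0.146, -0.53, 0.231] pointing down, gripper open.
Joint ranges: [-2.75, 2.75], [-0.79, 2.1], [0.01, 2.65], [-1.57, 4.71], [0.07, 3.14], [-2.87, 2.87]. Speed limits (rad/s): [2.22, 2.22, 2.79, 3.14, 3.14, 3.14].

INTERFACE

Orientations are given as a 3x3 rotation matrix whose columns are the frame's x, y, z axes.
In Python, from bench import manip gives the robot as it stands. Calls block until the motion is done:
- manip.move_ptp(position, orientation): joint-space move of the TCP to a pose.
- manip.move_l(position, attitude=None, max_speed=0.15): straight line of the TCP; attitude=None keeps the orientation; max_speed is the mean speed in m/s.
- manip.move_j(angles): joint-space move.
- manip.set_gripper(opening, effort=None): opening from 0.0 (shut) to 1.0 (fully open); effort is the grip in N (None keeps the last); returns when the fingers have stopped.
- manip.dwell(seconds).
- manip.inverse_kinematics(position, orientation): joint angles nearest the present ones, or None.
- manip.grab_frame(name): name is "scene" or "top"; returns (picture, depth): 400x640x3 uint8, red, green, blue; 400x640 float32, m along the optical axis (not along the pixel's ray), 0 where there is no reading.
- manip.get_calibration(name): a dict with "camera_matrix" (3x3 intrinsics, pixels), "k1" (the pictures are not rectified: a ray, as slopes to the right and down, at radius r is drawn at 1 + k1 r^2 times it, then the intrinsics apply), "R" (3x3) and "t" (3): a world point X has camera coordinates R X + t. Camera axes: x right, y down, z forward; pixel columns grow to the right and rows downward; lengths in m; the calibration is good to about 2 mm. A picture is of the moment at which its call begins. get_calibration takes no time and is no camera call.
A pose or a line that the arm cannot do raises manip.Unreachable and nothing moves.
- manip.sign_off(): hands the job in, once; it reports no verdict.
Trained networks look in the newest picture that a camera, given by its name, has taken for a name from the list of things; names that differ only in an ending like _2 or _b are one class to them, and where a whole thing is asked for, a point or a joint stands for the part that bears it (a point fixed in the world has none). Each returns a list of dicts, best first, with "confidence" (0 to 1); they miss things now and then, are a little off and sometimes report something else, mostly with a low value. They report only what shows in the picture. A call takes as long as a camera call. They do not tell look-alikes from the thing itself.
- manip.look_for(camera, name): "at" ([x, y, z] in m, in world coordinates, good to about 4 mm: the middle of the surface that is visible of it).
Readings, each from a call of its own:
- manip.current_time(): time.
- manip.current_qpos(): joint angles.
- manip.current_joint_vel(): joint speeds.
- manip.current_joint_torque(): joint torques, N m.
- manip.current_ee_pos(): TCP position.
- manip.current_tcp_rot(): TCP orientation.
- manip.current_force(): force on the tool from outside, world axes, zero at the start.
- manip.current_ft_torque(): the same for the moment, N m.
- manip.current_grip_width(): opening from 0.0 (shut) to 1.0 (fully open).
Only numpy, scipy, OpenCV 4.12 (cv2) and the standard library are available. Lean on these libraries where they do the work, as an engineer would, in place of code of your own. Each camera call takes 0.05 s, during which the arm holds its last target.

## Working session

There is one attempt and no reset: what is moved stays moved. The work goes in short steps, each a Python script; the robot and the scene stay as the last script left them, time stands still between calls to the robot, and variables do not carry over. Pictures are saved under pics/ and viewed, and the job is handed in when it is done.

```bash
mkdir -p pics; ls
python3 - <<'E'
from bench import manip
import cv2,numpy as np
for n in ["scene","top"]:
    p,d=manip.grab_frame(n)
    cv2.imwrite(f"pics/{n}0.png",p[:,:,::-1]); np.save(f"{n}0.npy",d)
    c=manip.get_calibration(n); print(n,c)
for n in ["square_stamp","square_stamp_end","long_stamp","long_stamp_end","bowl","tub","ring_cutter","round_stamp"]:
    for c in ["scene","top"]:
        print(n,c,[(np.round(r["at"],3),round(r["confidence"],2)) for r in manip.look_for(c,n)])
print(manip.current_time(),manip.current_tcp_rot())
E
```

```text
pics
scene {'camera_matrix': array([[457.65996019,   0.        , 320.96327135],
       [  0.        , 457.65996019, 194.52049313],
       [  0.        ,   0.        ,   1.        ]]), 'k1': 0.019190039408993612, 'R': array([[-0.3282833 ,  0.94442709, -0.01695696],
       [ 0.64649752,  0.21156209, -0.73299553],
       [-0.68867339, -0.25159282, -0.68002207]]), 't': array([ 0.1977009 , -0.34042567,  1.71949953])}
top {'camera_matrix': array([[443.00827921,   0.        , 320.56667358],
       [  0.        , 443.00827921, 200.88121178],
       [  0.        ,   0.        ,   1.        ]]), 'k1': -0.1115513713279398, 'R': array([[-0.00403195, -0.9999622 , -0.00770372],
       [-0.992533  ,  0.00494094, -0.12187629],
       [ 0.12190975,  0.0071548 , -0.9925154 ]]), 't': array([-1.31725161e-03,  5.49098527e-01,  1.40973156e+00])}
square_stamp scene [(array([0.562, 0.02 , 0.045]), 0.9), (array([ 0.347, -0.075,  0.048]), 0.85), (array([ 0.569, -0.21 ,  0.045]), 0.82)]
square_stamp top [(array([0.555, 0.014, 0.074]), 0.89), (array([ 0.344, -0.073,  0.078]), 0.68), (array([ 0.562, -0.217,  0.0
[... 921 characters left out ...]
 [(array([ 0.753, -0.036,  0.028]), 0.59)]
bowl top [(array([ 0.792, -0.028,  0.024]), 0.69)]
tub scene [(array([0.532, 0.413, 0.023]), 0.92)]
tub top [(array([0.551, 0.422, 0.005]), 0.6)]
ring_cutter scene [(array([0.582, 0.172, 0.046]), 0.59), (array([ 0.533, -0.407,  0.028]), 0.58)]
ring_cutter top [(array([ 0.531, -0.415,  0.032]), 0.79)]
round_stamp scene [(array([ 0.762, -0.206,  0.033]), 0.8), (array([ 0.573, -0.201,  0.052]), 0.18)]
round_stamp top [(array([ 0.748, -0.207,  0.032]), 0.7), (array([ 0.791, -0.025,  0.023]), 0.42)]
0.9 [[ 3.18405799e-05  2.64565834e-01 -9.64367626e-01]
 [ 1.10142489e-05 -9.64367627e-01 -2.64565834e-01]
 [-9.99999999e-01 -2.19785552e-06 -3.36200184e-05]]
```

View pics/scene0.png

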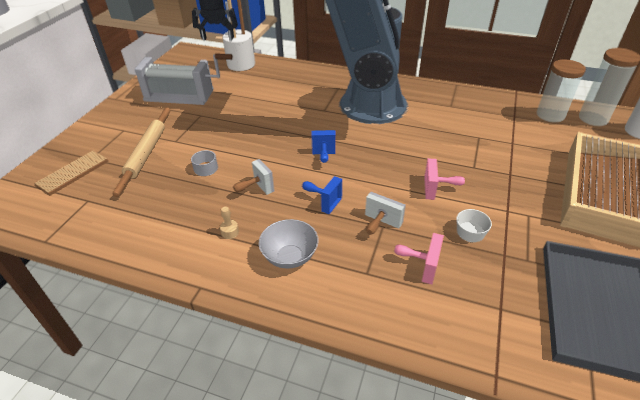

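View pics/top0.png

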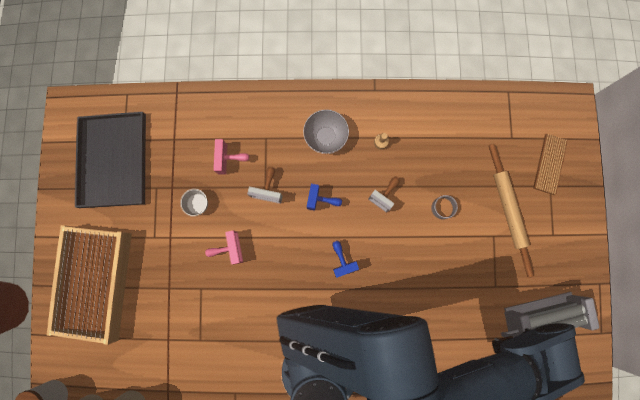

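The grey-metal, wooden-handled stamps are the real ones: square at about (381,200) in the top view and long at about (265,194). The blue and pink ones are look-alikes. Next I'll get their headings from depth.

```bash
cat > h.py <<'E'
import cv2,numpy as np
from bench import manip
def cloud(n,d):
    c=manip.get_calibration(n); K=c["camera_matrix"]
    v,u=np.mgrid[0:400,0:640].astype(float)
    q=cv2.undistortPoints(np.stack([u.ravel(),v.ravel()],1)[:,None],K,np.array([c["k1"],0,0,0.]))[:,0]
    z=d.ravel()
    P=np.column_stack([q*z[:,None],z])
    W=(P-c["t"])@c["R"]
    W[z<=0]=np.nan
    return W.reshape(400,640,3)
def near(W,cx,cy,r=0.12,lo=0.01,hi=0.15):
    m=(np.hypot(W[...,0]-cx,W[...,1]-cy)<r)&(W[...,2]>lo)&(W[...,2]<hi)
    return m
E
python3 - <<'E'
from h import *
for nm,cx,cy in [("sq",.575,-.22),("long",.595,.165)]:
  for n in ["top","scene"]:
    W=cloud(n,np.load(n+"0.npy")); m=near(W,cx,cy,.1,.012)
    img=cv2.imread(f"pics/{n}0.png").astype(int); P=W[m]; C=img[m][:,::-1]
    wood=(C[:,0]-C[:,2])>40
    f=P[(P[:,2]>.055)&~wood]; h=P[wood&(P[:,2]>.025)]
    print(nm,n,len(P),"foot",len(f),f.mean(0).round(4),"zmax",np.percentile(P[:,2],[50,95,99]).round(3))
    if len(f)>5:
        r=cv2.minAreaRect((f[:,:2]*1000).astype(np.float32)); print("  rect",r)
    if len(h)>5:
        mu=h.mean(0); u,s,vt=np.linalg.svd(h[:,:2]-mu[:2]); a=vt[0]
        print("  handle",len(h),mu.round(4),"dir",a.round(3),"far",((h[:,:2]-mu[:2])@a).min().round(3),((h[:,:2]-mu[:2])@a).max().round(3), "ang",np.degrees(np.arctan2(a[1],a[0])).round(1))
p=cv2.imread("pics/top0.png")[140:240,220:430]; cv2.imwrite("pics/topzoom.png",cv2.resize(p,None,fx=3.8,fy=3.8,interpolation=cv2.INTER_CUBIC))
E
```

```text
sq top 353 foot 198 [ 0.548  -0.1985  0.076 ] zmax [0.073 0.08  0.082]
  rect ((548.4838256835938, -198.52784729003906), (75.42813110351562, 26.64447021484375), 54.317291259765625)
  handle 144 [ 0.5965 -0.2326  0.0476] dir [-0.75   0.662] far -0.034 0.074 ang 138.6
sq scene 604 foot 239 [ 0.5578 -0.1985  0.0712] zmax [0.048 0.076 0.078]
  rect ((553.4293212890625, -200.2871551513672), (82.43966674804688, 28.754058837890625), 52.2488899230957)
  handle 188 [ 0.602  -0.2356  0.0432] dir [ 0.916 -0.401] far -0.058 0.036 ang -23.6
long top 437 foot 267 [0.57   0.1767 0.0703] zmax [0.068 0.075 0.077]
  rect ((570.3302001953125, 178.10438537597656), (104.63106536865234, 25.908161163330078), 78.02581024169922)
  handle 151 [0.6275 0.1669 0.0448] dir [-0.903  0.429] far -0.037 0.081 ang 154.6
long scene 1016 foot 405 [0.5772 0.1759 0.0665] zmax [0.048 0.071 0.072]
  rect ((573.9541015625, 175.2445068359375), (105.9534912109375, 31.015888214111328), 78.75035095214844)
  handle 204 [0.6324 0.1635 0.0423] dir [ 0.949 -0.317] far -0.08 0.037 ang -18.5
```

View pics/topzoom.png

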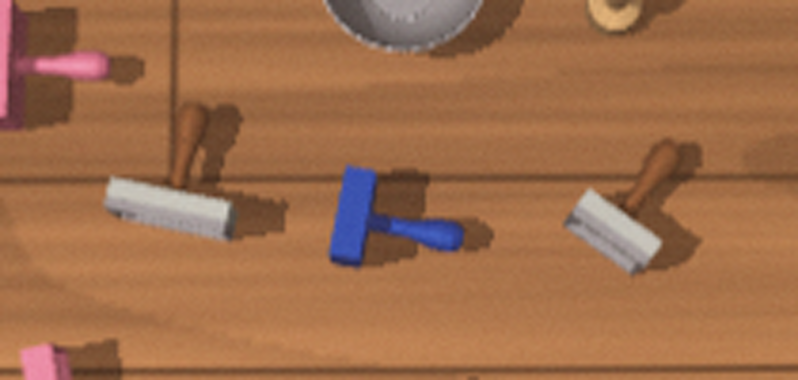

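```bash
cat >> h.py <<'E'
def att(axis_deg):
    a=np.radians(axis_deg); ax=np.array([np.cos(a),np.sin(a),0]); x=np.array([0,0,-1.]); out=[]
    for s in (1,-1):
        z=s*ax; out.append(np.column_stack([x,np.cross(z,x),z]))
    return ax,out
def pick(pos,Rs):
    q0=manip.current_qpos(); best=None
    for R in Rs:
        q=manip.inverse_kinematics(pos,R)
        if q is None: continue
        c=np.abs(np.array(q)-q0).max()
        print("ik",np.round(q,2))
        if best is None or c<best[0]: best=(c,R)
    return best[1]
def snap(tag,names=("scene",)):
    for n in names:
        p,d=manip.grab_frame(n); cv2.imwrite(f"pics/{n}_{tag}.png",p[:,:,::-1]); np.save(f"{n}_{tag}.npy",d)
E
python3 - <<'E'
from h import *
fc=np.array([.550,-.1992,0]); ax,Rs=att(-35.7)
p=fc+ax*.040
hi=p+[0,0,.18]; R=pick(hi,Rs)
manip.set_gripper(0.5)
manip.move_ptp(hi,R)
manip.move_l(p+[0,0,.056],max_speed=.12)
print(manip.current_ee_pos(),manip.current_grip_width(),manip.current_force(),manip.current_time())
snap("sq1")
p=cv2.imread("pics/scene_sq1.png")[120:270,170:350]; cv2.imwrite("pics/sq1z.png",cv2.resize(p,None,fx=4,fy=4,interpolation=cv2.INTER_CUBIC))
E
```

```text
ik [-0.44  0.54  1.5  -0.    1.11 -1.39]
ik [-0.44  0.54  1.5  -0.    1.11  1.75]
[ 0.58293179 -0.2227446   0.05678355] 0.49889099742510834 [-0.24572263 -0.59467575  0.61847984] 4.5167
```

View pics/sq1z.png

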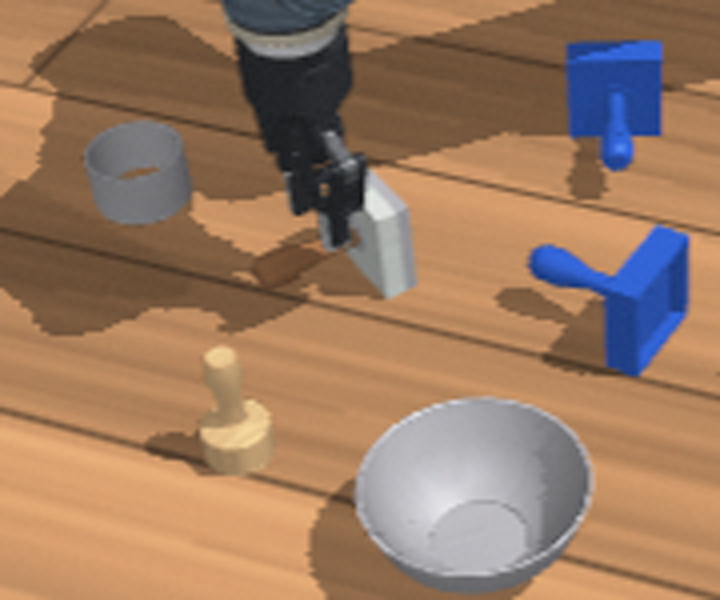

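```bash
cat >> h.py <<'E'
def proj(n,X):
    c=manip.get_calibration(n); rv,_=cv2.Rodrigues(c["R"])
    return cv2.projectPoints(np.array(X,float).reshape(-1,3),rv,c["t"],c["camera_matrix"],np.array([c["k1"],0,0,0.]))[0][:,0]
E
python3 - <<'E'
from h import *
t=manip.current_ee_pos(); R=manip.current_tcp_rot()
im=cv2.imread("pics/scene_sq1.png")
ax,_=att(-35.7); lat=np.array([-ax[1],ax[0],0]); fc=np.array([.550,-.1992,0])
big=cv2.resize(im[120:270,170:350],None,fx=4,fy=4,interpolation=cv2.INTER_CUBIC)
def dot(X,col):
    for u in proj("scene",X): cv2.circle(big,tuple(int(v) for v in ((u-[170,120])*4+1.5)),3,col,-1)
dot([t+lat*l+ax*a for l in (-.035,-.021,.021,.035) for a in (-.011,.011)],(0,255,255))
dot([fc+lat*l+ax*.013+[0,0,h] for l in (-.038,.038) for h in (0,.076)],(0,0,255))
dot([fc+ax*.095+[0,0,.038]],(0,255,0))
cv2.imwrite("pics/sq1p.png",big)
W=cloud("scene",np.load("scene_sq1.npy")); m=near(W,t[0],t[1],.06,.055,.11)
P=W[m]-t; C=im[m]; dk=C.max(1)<70
Q=np.column_stack([P@ax,P@lat,P[:,2]])[dk]
for lo in (0,.01,.02,.03): 
    s=Q[(Q[:,2]>lo)&(Q[:,2]<lo+.01)]; print(lo,len(s), np.percentile(s,[3,97],axis=0).round(3).tolist() if len(s) else "")
print(Q.min(0))
E
```

```text
0 14 [[-0.006, -0.026, 0.001], [0.01, 0.032, 0.01]]
0.01 23 [[-0.003, -0.027, 0.012], [0.012, 0.036, 0.019]]
0.02 22 [[-0.003, -0.024, 0.02], [0.01, 0.036, 0.029]]
0.03 15 [[-0.005, -0.026, 0.03], [0.013, 0.036, 0.039]]
[-0.00826972 -0.04838561  0.001388  ]
```

View pics/sq1p.png

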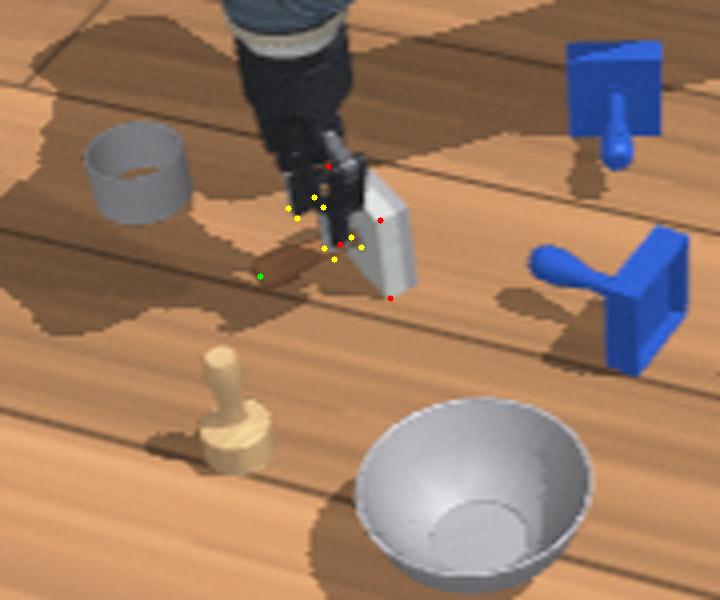

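The projected fingertips straddle the handle behind the foot's upper edge. I'll push slowly along the handle axis towards the cutting face.

Run:
```python
from h import *
fc=np.array([.550,-.1992,0]); ax,_=att(-35.7)
z=manip.current_ee_pos()[2]
for o in (.026,.018,.010,.003,-.003):
    manip.move_l(fc+ax*o+[0,0,z],max_speed=.03)
    print(o,manip.current_force().round(2),manip.current_time())
snap("sq2",("scene","top"))
p=cv2.imread("pics/scene_sq2.png")[120:270,170:350]; cv2.imwrite("pics/sq2z.png",cv2.resize(p,None,fx=4,fy=4,interpolation=cv2.INTER_CUBIC))
```

```text
0.026 [-0.31  0.42  0.8 ] 5.1833
0.018 [ 0.64 -1.26 -0.1 ] 5.6
0.01 [ 0.08 -0.01  0.22] 6.0167
0.003 [0.1  0.08 0.09] 6.4
-0.003 [ 0.1  -0.06  0.33] 6.75
```

View pics/sq2z.png

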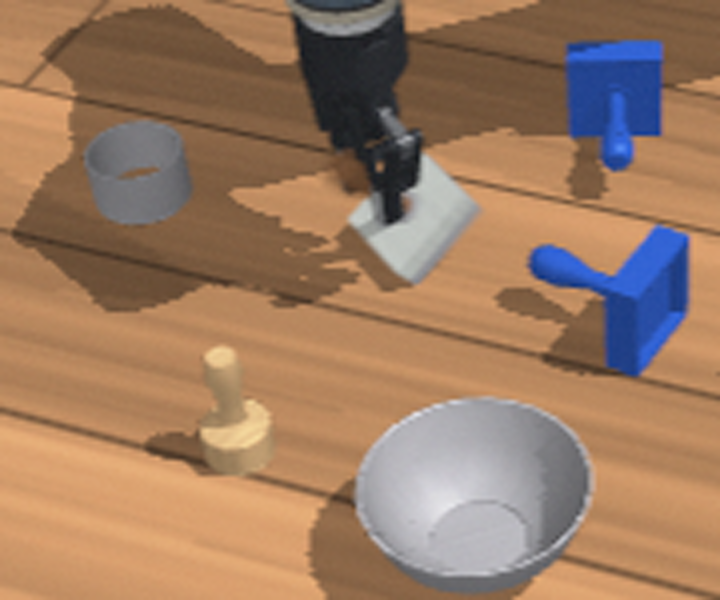

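It is tipping, now at roughly 20–25°. I'll continue.

Run:
```python
from h import *
fc=np.array([.550,-.1992,0]); ax,_=att(-35.7)
z=manip.current_ee_pos()[2]
for o in (-.008,-.013):
    manip.move_l(fc+ax*o+[0,0,z],max_speed=.025)
    print(o,manip.current_force().round(2),manip.current_time())
manip.dwell(.6)
snap("sq3",("scene","top"))
p=cv2.imread("pics/scene_sq3.png")[120:270,170:350]; cv2.imwrite("pics/sq3z.png",cv2.resize(p,None,fx=4,fy=4,interpolation=cv2.INTER_CUBIC))
```

```text
-0.008 [ 0.22  0.8  -0.06] 7.2
-0.013 [ 0.64  0.03 -0.21] 7.55
```

View pics/sq3z.png

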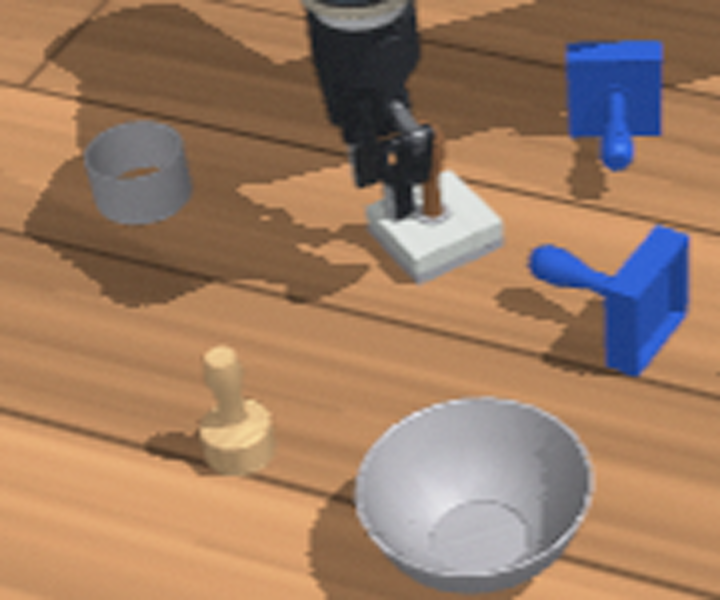

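The square stamp stands upright. I'll back off, then do the long one in the same way.

Run:
```python
from h import *
ax,_=att(-35.7); p=manip.current_ee_pos()
manip.move_l(p+ax*.03,max_speed=.08)
p=manip.current_ee_pos(); manip.move_l([p[0],p[1],.2],max_speed=.15)
fc=np.array([.5715,.177,0]); ax,Rs=att(-11.6)
p=fc+ax*.042; hi=p+[0,0,.2]; R=pick(hi,Rs)
manip.move_ptp(hi,R)
snap("l0",("scene","top"))
manip.move_l(p+[0,0,.052],max_speed=.12)
print(manip.current_ee_pos(),manip.current_force(),manip.current_time())
snap("l1")
p=cv2.imread("pics/scene_l1.png")[120:270,220:460]; cv2.imwrite("pics/l1z.png",cv2.resize(p,None,fx=3.3,fy=3.3,interpolation=cv2.INTER_CUBIC))
```

```text
ik [ 0.2   0.54  1.45 -0.    1.16 -1.17]
ik [ 0.2   0.54  1.45 -0.    1.16  1.97]
[0.61309344 0.16866888 0.05279852] [-0.06514147  0.54602332 -0.00629166] 12.775
```

View pics/l1z.png

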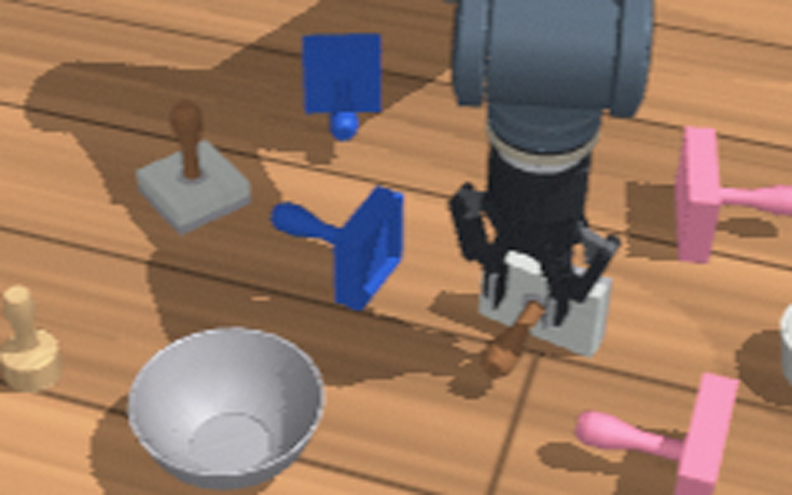

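The square stamp stands at about (190,165) in this crop, and the fingers straddle the long stamp's handle at about (490,290) and (560,310). I'll push now.

Run:
```python
from h import *
fc=np.array([.5715,.177,0]); ax,_=att(-11.6)
z=manip.current_ee_pos()[2]
for o in (.026,.018,.010,.003,-.003,-.008,-.013):
    manip.move_l(fc+ax*o+[0,0,z],max_speed=.028)
    print(o,manip.current_force().round(2),manip.current_time())
manip.dwell(.5)
snap("l2")
p=cv2.imread("pics/scene_l2.png")[120:270,220:460]; cv2.imwrite("pics/l2z.png",cv2.resize(p,None,fx=3.3,fy=3.3,interpolation=cv2.INTER_CUBIC))
```

```text
0.026 [ 0.36  0.33 -0.7 ] 13.55
0.018 [0.7 0.  0.6] 13.9833
0.01 [ 0.93 -0.45  0.05] 14.4167
0.003 [0.47 0.36 0.13] 14.8167
-0.003 [ 0.48 -0.36  0.96] 15.1833
-0.008 [ 0.21  1.05 -0.37] 15.5083
-0.013 [-0.06 -0.03  0.45] 15.8333
```

View pics/l2z.png

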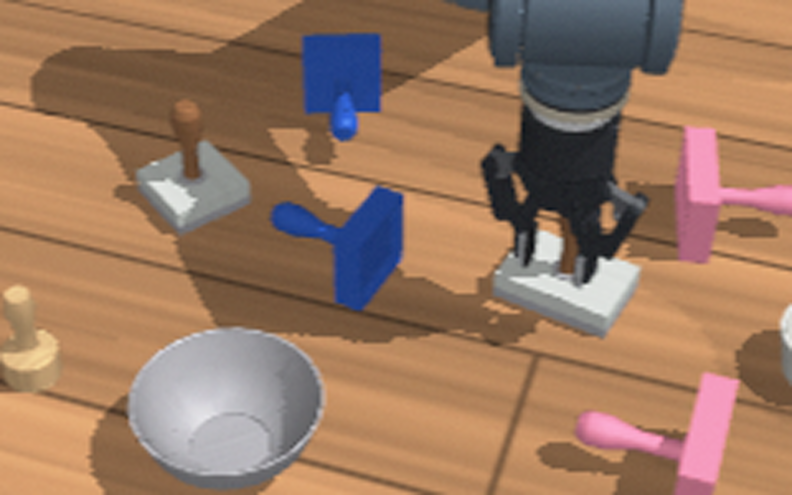

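Run:
```python
from h import *
ax,_=att(-11.6); p=manip.current_ee_pos()
manip.move_l(p+ax*.03,max_speed=.08)
p=manip.current_ee_pos(); manip.move_l([p[0],p[1],.25],max_speed=.15)
manip.move_j([-1.388, 0.351, 1.652, -0, 1.139, -0.085])
manip.dwell(.5)
snap("end",("scene","top"))
print(manip.current_time(),manip.current_force())
for nm,cx,cy in [("sq",.52,-.18),("long",.54,.18)]:
  for n in ("top","scene"):
    W=cloud(n,np.load(n+"_end.npy")); m=near(W,cx,cy,.09,.017,.2)
    img=cv2.imread(f"pics/{n}_end.png").astype(int); P=W[m]; C=img[m][:,::-1]
    f=P[(P[:,2]<.035)&(C[:,0]-C[:,2]<40)]; t=P[P[:,2]>.085]
    r=cv2.minAreaRect((f[:,:2]*1000).astype(np.float32))
    print(nm,n,"foot z",np.percentile(f[:,2],[5,50,95]).round(4),"rect",np.round(r[0],1),np.round(r[1],1),"handle top",t.mean(0).round(4),P[:,2].max().round(4))
for n in ["bowl","tub","ring_cutter","round_stamp"]:
    for c in ["scene","top"]:
        print(n,c,[(np.round(r["at"],3),round(r["confidence"],2)) for r in manip.look_for(c,n)][:2])
```

```text
21.9 [-0.34237817  0.15633238 -0.14927546]
sq top foot z [0.0209 0.0261 0.0317] rect [ 506.7 -168.4] [75.4 76.2] handle top [ 0.5061 -0.1663  0.1052] 0.1154
sq scene foot z [0.02   0.0248 0.0282] rect [ 511.1 -172.1] [82.  77.3] handle top [ 0.5156 -0.1693  0.0987] 0.1091
long top foot z [0.0215 0.0266 0.0311] rect [522.8 188. ] [104.1  70.2] handle top [0.5217 0.1869 0.1047] 0.113
long scene foot z [0.0195 0.0247 0.0282] rect [526.2 184.5] [108.3  75.8] handle top [0.5312 0.1859 0.0995] 0.1099
bowl scene [(array([ 0.752, -0.038,  0.029]), 0.9)]
bowl top [(array([ 0.79 , -0.026,  0.026]), 0.73)]
tub scene [(array([0.531, 0.414, 0.024]), 0.84)]
tub top [(array([0.556, 0.42 , 0.003]), 0.87)]
ring_cutter scene [(array([ 0.533, -0.41 ,  0.03 ]), 0.71)]
ring_cutter top [(array([ 0.532, -0.414,  0.033]), 0.66)]
round_stamp scene [(array([ 0.763, -0.204,  0.037]), 0.89)]
round_stamp top [(array([ 0.748, -0.206,  0.033]), 0.63), (array([ 0.53 , -0.412,  0.032]), 0.2)]
```

View pics/scene_end.png

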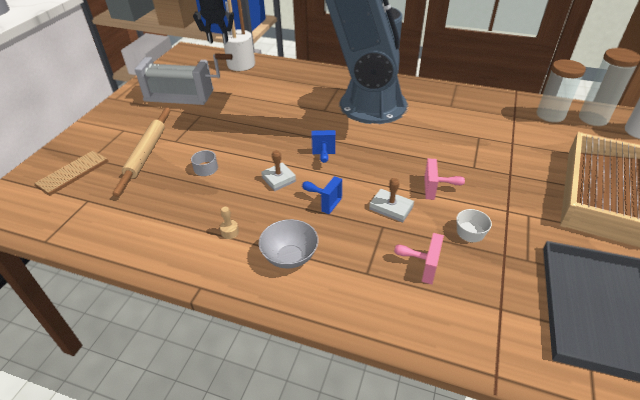

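View pics/top_end.png

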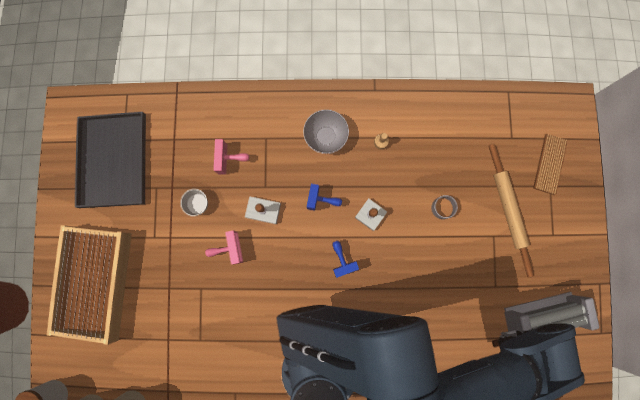

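Both stamps are upright, at about (279,172) and (392,200) in the scene view. The bystanders have not moved, and each stamp's foot is about 40 mm from where it started.

```bash
python3 -c "
from bench import manip
print(manip.sign_off())"
```

```text
the job is handed in; nothing more can be done
None
```

Both stamps now stand upright on their feet, handles up, and the job is handed in at about 22 s. I straddled each handle with half-open fingers and pushed the upper back of the foot towards its cutting face until it tipped over onto its foot. Nothing was gripped or lifted.

- **Stamps:** In both cameras the foot tops read 25–27 mm high, against 26 mm expected. The handle tops are over the foot centres to within about 2 mm in the top view. The scene camera reads up to 5 mm off, probably because it sees the handle from one side. Each foot's origin moved roughly 30–40 mm, against the 150 mm limit.
- **Forces:** The wrist readings, taken between push steps, stayed below 2 N.
- **Bystanders:** All four were found within 5 mm of their first readings, which is about the detector's accuracy.
- **Look-alikes:** The blue and pink stamps were not touched.
- **Camera disagreement:** The two cameras differ by about 4–5 mm on the stamp positions, which does not affect the result. No check failed.

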